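# Line up the press punches by size on the set-up rail

### The job

Get the press ready for changeover: stand the four white press punches upright on the blue set-up rail, one centred on each round mark, in order of size from the smallest next to the red end stop to the largest next to the grey one. Set each down gently without dropping it or tipping any over, let go of them all, and leave the bin, the screwdriver and the bottle where they are.

Things in the scene. Friction and masses are not known exactly. Their poses are not given: they have to be found in the camera images.
- punch_a: The smallest of four loose press punches: an upright white nylon cylinder 28 mm in diameter and 36 mm tall with a thin dark steel spigot (10 mm diameter, 10 mm tall) in the middle of its top, 46 mm tall in all. Origin at the centre of its underside, z up along its axis. It stands on the bench at the start.
- punch_b: The second smallest of four loose press punches: an upright white nylon cylinder 36 mm in diameter and 46 mm tall with a thin dark steel spigot (10 mm diameter, 10 mm tall) in the middle of its top, 56 mm tall in all. Origin at the centre of its underside, z up along its axis. It stands on the bench at the start.
- punch_c: The second largest of four loose press punches: an upright white nylon cylinder 44 mm in diameter and 56 mm tall with a thin dark steel spigot (10 mm diameter, 10 mm tall) in the middle of its top, 66 mm tall in all. Origin at the centre of its underside, z up along its axis. It stands on the bench at the start.
- punch_d: The largest of four loose press punches: an upright white nylon cylinder 52 mm in diameter and 66 mm tall with a thin dark steel spigot (10 mm diameter, 10 mm tall) in the middle of its top, 76 mm tall in all. Origin at the centre of its underside, z up along its axis. It stands on the bench at the start.
- rail: The fixed set-up rail: a flat blue plate 90 mm wide (its x), 420 mm long (its y) and 10 mm thick, lying on the bench. Origin at the centre of its underside, z up; its flat top is 10 mm above the origin. Four round marks (yellow rings of 60 mm diameter with a centre dot, printed flat) lie on its long centre line at y = -120, -40, +40 and +120 mm. An end stop stands at each end, at y = -190 and +190 mm; which of the two is red changes from start to start.
- stop_red: The red end stop, a block 70 mm (across the rail, its x) by 24 mm by 28 mm tall, fixed on top of one end of the rail, its centre on the rail's centre line 190 mm from the rail's middle and 70 mm from the nearest mark's centre. Origin at the centre of its underside. It marks the end where the smallest punch belongs.
- stop_grey: The grey end stop, same block as the red one, fixed on the other end of the rail. Origin at the centre of its underside.
- fittings_bin: Bystander: loose small blue open bin, 100 x 140 x 55 mm tall, with brass fittings, to the left of the work. Origin at the centre of its underside.
- screwdriver: Bystander: loose screwdriver with an orange handle, 190 mm long, lying on the bench to the right of the work. Origin at the middle of its length, on the bench; x along its length.
- oil_bottle: Bystander: loose green bottle with a black cap, 50 mm in diameter and 100 mm tall, standing on the bench to the left. Origin at the centre of its underside.
Not all that is in view belongs to the job. What is shaped like the punch_d but orange or yellow is not meant.

How it is judged (in metres and radians):
At the end, for the whole second after the job is handed in: All four punches stand upright (within 0.08 rad), released and at rest on top of the rail, each within 12 mm across and along the rail of the centre of its own mark: smallest on the mark nearest the red stop, then second smallest, second largest, and the largest on the mark nearest the grey stop (x of punch_a in the frame of rail between -0.012 and 0.012 m and horizontal distance between punch_a and stop_red between 0.058 and 0.082 m and z of punch_a in the frame of rail between 0.007 and 0.013 m and angle between each of punch_a, punch_b, punch_c, punch_d's own z axis and vertical below 0.08 rad and linear speed of each of punch_a, punch_b, punch_c, punch_d below 0.02 m/s and angular speed of each of punch_a, punch_b, punch_c, punch_d below 0.2 rad/s and contact force between each of punch_a, punch_b, punch_c, punch_d and the fingers below 0.1 N and x of punch_b in the frame of rail between -0.012 and 0.012 m and horizontal distance between punch_b and stop_red between 0.138 and 0.162 m and z of punch_b in the frame of rail between 0.007 and 0.013 m and x of punch_c in the frame of rail between -0.012 and 0.012 m and horizontal distance between punch_c and stop_red between 0.218 and 0.242 m and z of punch_c in the frame of rail between 0.007 and 0.013 m and x of punch_d in the frame of rail between -0.012 and 0.012 m and horizontal distance between punch_d and stop_red between 0.298 and 0.322 m and z of punch_d in the frame of rail between 0.007 and 0.013 m); the robot touches nothing.
It fails at once if a punch is tipped over (angle between any of punch_a, punch_b, punch_c, punch_d's own z axis and vertical above 0.7 rad).
It fails at once if a punch is dropped from more than about 20 mm or thrown (faster than 0.65 m/s while the gripper does not touch it) ((linear speed of punch_a above 0.65 m/s and contact force between punch_a and the arm below 0.01 N and contact force between punch_a and the fingers below 0.01 N) or (linear speed of punch_b above 0.65 m/s and contact force between punch_b and the arm below 0.01 N and contact force between punch_b and the fingers below 0.01 N) or (linear speed of punch_c above 0.65 m/s and contact force between punch_c and the arm below 0.01 N and contact force between punch_c and the fingers below 0.01 N) or (linear speed of punch_d above 0.65 m/s and contact force between punch_d and the arm below 0.01 N and contact force between punch_d and the fingers below 0.01 N)).
It fails at once if the bin, the screwdriver or the bottle is moved more than 20 mm (distance of any of fittings_bin, screwdriver, oil_bottle from where it was at the start of the episode above 0.02 m).
It also fails if it takes over 112 s, if anything falls off the work surface, if the arm or the gripper's body presses on something with over 40 N, if the wrist force passes 120 N, or if a joint passes its speed limit or range.

### The arm

A 6-joint arm with a two-finger parallel gripper is mounted at the origin on the work surface. World frame = base frame: x ahead of the robot, y to its left, z up, the work surface at z = 0. Lengths are in mm, angles in rad, forces in N, time in s.
With the tool pointing down it reaches from about 400 to 825 mm from the base axis. Payload 7 kg.
Tool frame: the origin (TCP) lies at the very end of the fingers, on their centre line; the grasp point (between the pads) lies 19 mm behind it; z points along the fingers, y is the line along which they close (so a half turn about z gives the same grasp; the last joint's range is limited). The gripper opens to 88 mm and grips with 3 to 60 N. Pads are 19 mm wide; open, the fingers measure 130 mm over their backs; the gripper's body (78 mm by 193 mm) begins 47 mm behind the grasp point.
Start: joints at [0.288, 0.359, 0.012, 0, -1.224, -0.288], TCP at [674.978, -0.019, 226.561] pointing down, gripper open.
Joint ranges: [-3.07, 3.07], [-1.43, 2.12], [-1.02, 1.25], [-3.03, 1.67], [-3.05, -0], [-3.03, 3.03]. Speed limits (rad/s): [2.39, 2.39, 3.01, 3.14, 3.14, 3.14].

### API

Orientations are given as a unit quaternion [w, x, y, z].
In Python, from station import env, grab_frame, get_calibration, order gives the robot as it stands. The module is installed in compiled form; this text tells all that it offers.
- The arm moves only by the shell command python3 -m handwheel 'ROWS' [OPENING] [FORCE]. ROWS is JSON, a list of rows, each an object of numbers: "x", "y", "z": the shift along the world's x, y, z normalised to -1 to 1, where 1 is 4 cm; "wx", "wy", "wz": the turn, a rotation vector about the world's x, y, z normalised to -1 to 1, where 1 is 4 degrees. In form: [{"x": .., "y": .., "z": .., "wx": .., "wy": .., "wz": ..}, ...]. A call has 1 to 20 rows; each row shifts and turns the commanded pose from where the row before left it; what a row does not reach is not made up. A row lasts 1/8 s, in which the tool goes at most 62.5 mm and 10.7 degrees, less where a joint would pass 70% of its speed; a pose out of reach is approached as far as the arm can. A call with a number of a shift or a turn outside -1 to 1 is refused whole. A call with a gripper value outside its range is refused whole. OPENING is the closure, from -1 (fully open) to 1 (shut), set as the call begins (- or left out, the last holds). The fingers move at their own pace and stop on an object; FORCE is the grip in N (left out, the last holds). Time passes only in rows, so rows that do not move let the fingers close. It gives the time, the measured TCP pose, the force, the opening and the grip force at its end, in the units of the state.
- env.state(): the state, without advancing time (a new reading comes with each control period).
- grab_frame(name): name is "scene" or "side" or "wrist"; returns (picture, depth): 400x640x3 uint8, red, green, blue; 400x640 float32, mm along the optical axis (not along the pixel's ray), 0 where there is no reading.
- get_calibration(name): a dict with "intrinsics" (3x3 intrinsics, pixels), "cam_to_world" (4x4, takes a point from camera to world coordinates); the wrist camera has in their place "hand_eye" (4x4, takes a point from camera to tool coordinates, whose origin is the TCP and whose axes are the flange's). Camera axes: x right, y up, looking along -z (the intrinsics and any distortion apply to the point x, -y, -z); pixel columns grow to the right and rows downward; lengths in mm; the calibration is good to about 2 mm. A picture is of the moment at which its call begins: read the wrist's pose just before it. get_calibration takes no time and is no camera call.
- order.finish_job(): hands the job in; it is judged then, once.
The state is a dict: "clock": time; "joint_positions": joint angles; "joint_velocities": joint speeds; "effort": joint torques, N m; "eef_pos": TCP position; "tool_rot": TCP orientation; "ft_force": force on the tool from outside, world axes, zero at the start; "ft_torque": the same for the moment, N m; "grip_width": finger opening in mm; "finger_force": force on a finger pad.
Only numpy, scipy, OpenCV 4.12 (cv2) and the standard library are available. Lean on these libraries where they do the work, as an engineer would, in place of code of your own. Each camera call takes 0.05 s, during which the arm holds its last target. There are 200 camera calls.

## Working session

There is one attempt and no reset: what is moved stays moved. The work goes in short steps, Python scripts to look and compute and a shell command to move; the robot and the scene stay as the last step left them, time stands still between calls to the robot, and variables do not carry over. Pictures are saved under pics/ and viewed, at most 14 in all, crops included, and the job is handed in when it is done.

```bash
mkdir -p pics; cat > h.py <<'E'
import numpy as np, cv2
from station import env, grab_frame, get_calibration, order
def shot(n):
    im,d=grab_frame(n); cv2.imwrite(f'pics/{n}_{int(env.state()["clock"]*100)}.png',im[:,:,::-1]); return im,d
def world(n,d):
    c=get_calibration(n);K=c['intrinsics'];v,u=np.mgrid[:400,:640]
    x=(u-K[0][2])/K[0][0]*d;y=(v-K[1][2])/K[1][1]*d
    P=np.stack([x,-y,-d,np.ones_like(d)],-1); return (P@np.array(c['cam_to_world']).T)[...,:3]
E
python3 - <<'E'
from h import *
for n in('scene','side'):
    im,d=shot(n);W=world(n,d);np.savez(f'{n}.npz',im=im,d=d,W=W);print(get_calibration(n))
print(env.state())
E
ls pics
```

```text
{'intrinsics': array([[429.50626738,   0.        , 327.07775454],
       [  0.        , 429.50626738, 196.73870707],
       [  0.        ,   0.        ,   1.        ]]), 'cam_to_world': array([[ 6.66790507e-01, -4.61246748e-01,  5.85356179e-01,
         1.19152151e+03],
       [ 7.45238512e-01,  4.09356503e-01, -5.26352366e-01,
        -6.12424137e+02],
       [ 3.15895894e-03,  7.87196730e-01,  6.16693870e-01,
         7.77276422e+02],
       [ 0.00000000e+00,  0.00000000e+00,  0.00000000e+00,
         1.00000000e+00]])}
{'intrinsics': array([[497.80525075,   0.        , 318.02960917],
       [  0.        , 497.80525075, 201.96831093],
       [  0.        ,   0.        ,   1.        ]]), 'cam_to_world': array([[ 7.74722591e-01,  4.03787713e-01, -4.86580301e-01,
        -1.91412442e+02],
       [-6.32294465e-01,  4.91160181e-01, -5.99137202e-01,
        -8.48659545e+02],
       [-2.93537171e-03,  7.71827156e-01,  6.35825624e-01,
         9.58182427e+02],
       [ 0.00000000e+00,  0.00000000e+00,  0.00000000e+00,
         1.00000000e+00]])}
{'clock': 0.1, 'joint_positions': array([ 2.88083189e-01,  3.59313817e-01,  1.11263660e-02, -3.12819201e-04,
       -1.22411796e+00, -2.88113442e-01]), 'joint_velocities': array([-0.00197998, -0.00026318,  0.00211319, -0.00037864,  0.00017276,
        0.00218871]), 'effort': array([-1.42273191e-03, -5.84165347e+01,  2.93752134e+01,  7.01551259e+00,
        1.01412315e-02, -6.66964229e-05]), 'eef_pos': array([ 6.74541421e+02, -4.32633118e-02,  2.25706057e+02]), 'tool_rot': array([-5.92989860e-04, -7.07058218e-01,  7.07154924e-01,  4.89208304e-04]), 'ft_force': array([ 0.65571694, -0.81735522,  0.37638559]), 'ft_torque': array([ 0.03195894, -0.01401174,  0.00434158]), 'finger_force': 0.0, 'grip_width': 87.35120350021442}
scene_5.png
side_10.png
```

View pics/scene_5.png

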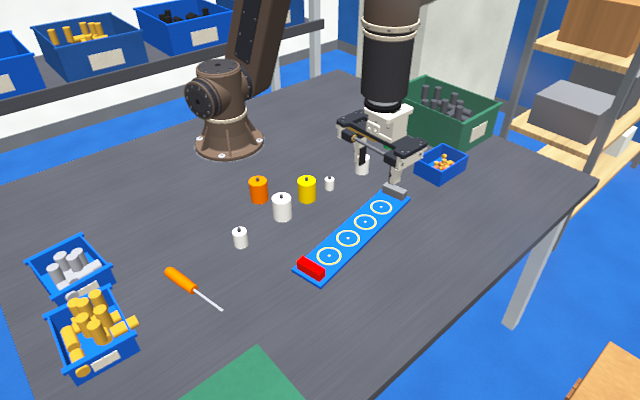

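View pics/side_10.png

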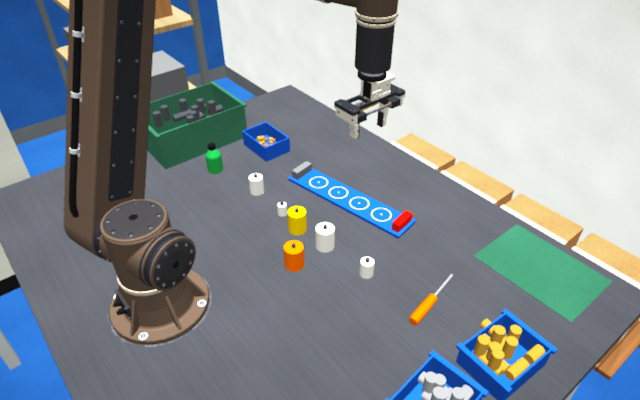

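The side view shows everything clear of the arm. The white punches are at (256,184), (282,209), (325,237) and (367,268). The decoys are yellow at (297,220) and orange at (293,256). The rail runs from grey (301,170) to red (402,221).

```bash
python3 - <<'E'
from h import *
for n,seeds in(('side',[(256,184),(282,209),(325,237),(367,268),(293,256),(297,220)]),('scene',[(362,164),(329,184),(282,207),(240,238),(258,190),(307,190)])):
    f=np.load(n+'.npz');W=f['W'];im=f['im'];v,u=np.mgrid[:400,:640]
    for s in seeds:
        m=((abs(u-s[0])<22)&(abs(v-s[1])<26)&(W[...,2]>12)).astype(np.uint8)
        _,L=cv2.connectedComponents(m);k=L[s[1],s[0]]
        if k==0: print(n,s,'none',W[s[1],s[0]]);continue
        b=L==k;z=W[...,2][b];
        hist=np.histogram(z,bins=np.arange(10,90,4))[0]
        P=W[b]; w=im[b].min(1)>120
        zt=np.percentile(P[w if w.any() else slice(None)][:,2],90)
        T=P[abs(P[:,2]-zt)<4]
        (c,r)=cv2.minEnclosingCircle(T[:,:2].astype(np.float32))
        print(n,s,b.sum(),'zmax',z.max().round(),'ztop',zt.round(),'meanxy',T[:,:2].mean(0).round(1),'circ',np.round(c,1),round(r,1))
    hsv=cv2.cvtColor(im,cv2.COLOR_RGB2HSV)
    tab=(W[...,0]>350)&(W[...,0]<1000)&(abs(W[...,1])<400)
    h=hsv[...,0];sat=hsv[...,1]
    blue=tab&(h>95)&(h<120)&(sat>150)&(abs(W[...,2]-10)<6)
    red=tab&((h<6)|(h>174))&(sat>180)&(abs(W[...,2]-28)<5)
    yl=0
    for nm,m in(('blue',blue),('red',red)):
        _,L,st,_=cv2.connectedComponentsWithStats(cv2.dilate(m.astype(np.uint8),np.ones((9,9))))
        b=(L==1+st[1:,4].argmax())&m
        r=cv2.minAreaRect(W[b][:,:2].astype(np.float32));print(n,nm,b.sum(),W[b].mean(0).round(1),r)
        if nm=='blue':
            R=cv2.convexHull(np.argwhere(b)[:,::-1].astype(np.int32));mm=np.zeros((400,640),np.uint8);cv2.fillConvexPoly(mm,R,1)
            ring=(mm>0)&(im.min(2)>130)&(abs(W[...,2]-10)<6)
            _,L,st,c=cv2.connectedComponentsWithStats(cv2.dilate(ring.astype(np.uint8),np.ones((2,2))))
            for i in range(1,len(st)):
                if st[i,4]>60: q=W[(L==i)&ring];print('ring',c[i].round(),cv2.minEnclosingCircle(q[:,:2].astype(np.float32)),q[:,2].mean())
E
```

```text
side (256, 184) 254 zmax 958.0 ztop 57.0 meanxy [428.  214.1] circ [428.9 215.8] 22.0
side (282, 209) 492 zmax 958.0 ztop 38.0 meanxy [415.5  27. ] circ [424.6  30.9] 61.3
side (325, 237) 467 zmax 958.0 ztop 67.0 meanxy [ 436.7 -105. ] circ [ 438.9 -105.3] 27.6
side (367, 268) 245 zmax 958.0 ztop 48.0 meanxy [ 453.8 -250. ] circ [ 455.  -248.6] 19.6
side (293, 256) 513 zmax 958.0 ztop 68.0 meanxy [ 330.7 -107.6] circ [ 330.8 -105.9] 26.8
side (297, 220) 551 zmax 958.0 ztop 38.0 meanxy [417.5  20.4] circ [424.6  30.9] 61.3
side blue 1824 [616.2  -8.1   9.8] ((619.6390991210938, 2.7867584228515625), (95.86848449707031, 421.81842041015625), 10.177177429199219)
ring [319. 182.] ((596.6121215820312, 123.44880676269531), 35.33121109008789) 10.317978748822162
ring [338. 193.] ((612.854248046875, 43.92445755004883), 33.240020751953125) 10.313815899280533
ring [359. 203.] ((625.8369140625, -35.42327117919922), 35.30791091918945) 10.46271388798265
ring [381. 215.] ((642.6134643554688, -114.20592498779297), 33.284122467041016) 10.361776932377357
side red 47 [ 640.9 -192.9   28.3] ((648.95910644
[... 579 characters left out ...]
[420.6   2.7] circ [420.5   4.3] 6.3
scene blue 2746 [627.8 -10.   10.4] ((618.332275390625, 7.248138427734375), (96.00483703613281, 423.1824645996094), 10.156550407409668)
ring [381. 207.] ((599.2838745117188, 124.3374252319336), 34.17659378051758) 10.809501330876333
ring [365. 222.] ((610.4891357421875, 46.08198165893555), 34.22669982910156) 10.872936485925688
ring [348. 238.] ((626.6761474609375, -34.767845153808594), 33.599491119384766) 10.936386546180694
ring [329. 256.] ((640.5227661132812, -114.09556579589844), 34.415889739990234) 10.93546214124459
scene red 77 [ 662.8 -187.9   28.2] ((659.277099609375, -189.97390747070312), (70.60689544677734, 18.800819396972656), 24.406352996826172)
```

```bash
cat >> h.py <<'E'
from scipy.spatial.transform import Rotation as R
def wristW():
    s=env.state(); im,d=shot('wrist'); c=get_calibration('wrist');K=c['intrinsics'];v,u=np.mgrid[:400,:640]
    P=np.stack([(u-K[0][2])/K[0][0]*d,-(v-K[1][2])/K[1][1]*d,-d,np.ones_like(d)],-1)@np.array(c['hand_eye']).T
    q=s['tool_rot'];return im,d,P[...,:3]@R.from_quat([*q[1:],q[0]]).as_matrix().T+s['eef_pos'],s
def punch(W,im,xy,h):
    "centre from the white top face (known height) near xy"
    m=(np.hypot(W[...,0]-xy[0],W[...,1]-xy[1])<45)&(abs(W[...,2]-h)<5)&(im.min(2)>110)
    return m.sum(),np.round(cv2.minEnclosingCircle(W[m][:,:2].astype(np.float32)),1) if 0 else [np.round(a,1) for a in cv2.minEnclosingCircle(W[m][:,:2].astype(np.float32))] if m.any() else None
E
python3 -m handwheel '[{"x":-0.74,"y":-0.32,"z":-0.25},{"x":-0.74,"y":-0.32,"z":-0.25},{"x":-0.74,"y":-0.32,"z":-0.25},{"x":-0.74,"y":-0.32,"z":-0.25},{"x":-0.74,"y":-0.32,"z":-0.25},{"x":-0.74,"y":-0.32,"z":-0.25},{"x":-0.74,"y":-0.32,"z":-0.25},{"x":-0.74,"y":-0.32,"z":-0.15},{"z":0},{"z":0},{"z":0}]' -1 25
python3 - <<'E'
from h import *
im,d,W,s=wristW(); print(punch(W,im,(438,-102),66)); print(get_calibration('wrist')['hand_eye'].round(2),s['eef_pos'],s['clock'])
for n in('scene',):
    im,d=shot(n);W=world(n,d);print(punch(W,im,(428,217),56),punch(W,im,(429,81),36),punch(W,im,(455,-247),46))
E
ls pics
```

```text
(np.int64(2083), [array([437.3, -98.5]), np.float64(26.6)])
[[  -0.      0.96    0.29   78.56]
 [   1.      0.     -0.     -0.85]
 [  -0.      0.29   -0.96 -157.97]
 [   0.      0.      0.      1.  ]] [ 6.74541421e+02 -4.32633118e-02  2.25706057e+02] 0.1
(np.int64(23), [array([438.4, 230. ]), np.float64(19.0)]) (np.int64(44), [array([429.3,  82.5]), np.float64(14.1)]) (np.int64(106), [array([ 454.7, -245.6]), np.float64(18.8)])
scene_20.png
scene_5.png
side_10.png
wrist_15.pnginvalid input at $[0]: expected keys x, y, z, wx, wy, wz
```

```bash
python3 -m handwheel '[{"x":-0.74,"y":-0.315,"z":-0.25,"wx":0,"wy":0,"wz":0},{"x":-0.74,"y":-0.315,"z":-0.25,"wx":0,"wy":0,"wz":0},{"x":-0.74,"y":-0.315,"z":-0.25,"wx":0,"wy":0,"wz":0},{"x":-0.74,"y":-0.315,"z":-0.25,"wx":0,"wy":0,"wz":0},{"x":-0.74,"y":-0.315,"z":-0.25,"wx":0,"wy":0,"wz":0},{"x":-0.74,"y":-0.315,"z":-0.25,"wx":0,"wy":0,"wz":0},{"x":-0.74,"y":-0.315,"z":-0.25,"wx":0,"wy":0,"wz":0},{"x":-0.74,"y":-0.315,"z":-0.15,"wx":0,"wy":0,"wz":0},{"x":0,"y":0,"z":0,"wx":0,"wy":0,"wz":0},{"x":0,"y":0,"z":0,"wx":0,"wy":0,"wz":0}]' -1 25
python3 - <<'E'
from h import *
im,d,W,s=wristW(); print(punch(W,im,(438,-102),66),s['eef_pos'])
E
ls pics
```

```text
clock: 1.45
eef_pos: [438.8, -100.8, 151.0]
tool_rot: [-0.0, 0.707, -0.707, 0.0]
ft_force: [-0.4, 0.1, 0.1]
grip_width: 87.8
finger_force: 0.0
(np.int64(2453), [array([437.4, -98.5]), np.float64(26.0)]) [ 438.81107604 -100.78928215  151.0185735 ]
scene_20.png
scene_5.png
side_10.png
wrist_15.png
wrist_150.png
```

```bash
python3 -m handwheel '[{"x":-0.03,"y":0.05,"z":-0.6,"wx":0,"wy":0,"wz":0},{"x":0,"y":0,"z":-0.6,"wx":0,"wy":0,"wz":0},{"x":0,"y":0,"z":-0.6,"wx":0,"wy":0,"wz":0},{"x":0,"y":0,"z":-0.6,"wx":0,"wy":0,"wz":0},{"x":0,"y":0,"z":-0.6,"wx":0,"wy":0,"wz":0},{"x":0,"y":0,"z":-0.22,"wx":0,"wy":0,"wz":0},{"x":0,"y":0,"z":0,"wx":0,"wy":0,"wz":0}]' -1 25
python3 -m handwheel '[{"x":0,"y":0,"z":0,"wx":0,"wy":0,"wz":0},{"x":0,"y":0,"z":0,"wx":0,"wy":0,"wz":0},{"x":0,"y":0,"z":0,"wx":0,"wy":0,"wz":0},{"x":0,"y":0,"z":0,"wx":0,"wy":0,"wz":0},{"x":0,"y":0,"z":0,"wx":0,"wy":0,"wz":0},{"x":0,"y":0,"z":0,"wx":0,"wy":0,"wz":0}]' 1 25
```

```text
clock: 2.38
eef_pos: [437.2, -98.7, 21.5]
tool_rot: [0.001, 0.707, -0.707, -0.0]
ft_force: [-0.1, 0.1, -0.1]
grip_width: 87.5
finger_force: 0.0
clock: 3.12
eef_pos: [437.0, -98.8, 22.0]
tool_rot: [-0.0, 0.707, -0.707, 0.0]
ft_force: [-2.2, 0.7, 6.1]
grip_width: 51.2
finger_force: 25.0
```

```bash
python3 -m handwheel '[{"x":0,"y":0,"z":0.2,"wx":0,"wy":0,"wz":0},{"x":0,"y":0,"z":0.6,"wx":0,"wy":0,"wz":0},{"x":0,"y":0,"z":0.6,"wx":0,"wy":0,"wz":0},{"x":0,"y":0,"z":0.6,"wx":0,"wy":0,"wz":0},{"x":0.4,"y":0.56,"z":0.3,"wx":0,"wy":0,"wz":0},{"x":0.5,"y":0.69,"z":0,"wx":0,"wy":0,"wz":0},{"x":0.5,"y":0.69,"z":0,"wx":0,"wy":0,"wz":0},{"x":0.5,"y":0.69,"z":0,"wx":0,"wy":0,"wz":0},{"x":0.5,"y":0.69,"z":0,"wx":0,"wy":0,"wz":0},{"x":0.5,"y":0.69,"z":0,"wx":0,"wy":0,"wz":0},{"x":0.5,"y":0.69,"z":0,"wx":0,"wy":0,"wz":0},{"x":0.4,"y":0.56,"z":0,"wx":0,"wy":0,"wz":0},{"x":0.2,"y":0.28,"z":0,"wx":0,"wy":0,"wz":0},{"x":0.12,"y":0.14,"z":0,"wx":0,"wy":0,"wz":0},{"x":0,"y":0,"z":0,"wx":0,"wy":0,"wz":0},{"x":0,"y":0,"z":0,"wx":0,"wy":0,"wz":0}]'
cat >> h.py <<'E'
def rings(W,im):
    ring=(im.min(2)>130)&(abs(W[...,2]-10)<7)&(np.hypot(W[...,0]-619,W[...,1]-5)<180)
    _,L,st,c=cv2.connectedComponentsWithStats(cv2.dilate(ring.astype(np.uint8),np.ones((2,2))))
    for i in range(1,len(st)):
        if st[i,4]>60: q=W[(L==i)&ring];print('ring',st[i,4],[np.round(a,1) for a in cv2.minEnclosingCircle(q[:,:2].astype(np.float32))],q[:,2].mean().round(1))
E
python3 - <<'E'
from h import *
im,d,W,s=wristW(); print(s['eef_pos'],s['clock'],s['grip_width']);rings(W,im)
E
ls -t pics|head -1
```

```text
clock: 5.12
eef_pos: [601.3, 127.7, 113.8]
tool_rot: [-0.0, -0.707, 0.707, 0.0]
ft_force: [0.7, -0.9, -2.1]
grip_width: 51.0
finger_force: 25.0
[601.26649764 127.70470465 113.84245589] 5.125 50.98095822983285
ring 374 [array([626.7, -30.8]), np.float64(30.4)] 10.3
ring 360 [array([626.6, -30.7]), np.float64(26.5)] 10.5
ring 68 [array([627. , -31.2]), np.float64(3.6)] 10.6
ring 633 [array([612.4,  47.6]), np.float64(30.7)] 10.0
ring 585 [array([612.3,  47.6]), np.float64(26.6)] 10.5
ring 67 [array([612.3,  47.5]), np.float64(3.6)] 10.7
ring 349 [array([597.9, 126.3]), np.float64(30.8)] 10.1
ring 307 [array([597.9, 126.1]), np.float64(26.6)] 10.3
wrist_517.png
```

```bash
python3 -m handwheel '[{"x":-0.085,"y":-0.04,"z":-0.4,"wx":0,"wy":0,"wz":0},{"x":0,"y":0,"z":-0.5,"wx":0,"wy":0,"wz":0},{"x":0,"y":0,"z":-0.5,"wx":0,"wy":0,"wz":0},{"x":0,"y":0,"z":-0.35,"wx":0,"wy":0,"wz":0},{"x":0,"y":0,"z":-0.15,"wx":0,"wy":0,"wz":0},{"x":0,"y":0,"z":-0.08,"wx":0,"wy":0,"wz":0},{"x":0,"y":0,"z":0,"wx":0,"wy":0,"wz":0},{"x":0,"y":0,"z":0,"wx":0,"wy":0,"wz":0}]'
```

```text
clock: 6.18
eef_pos: [598.7, 127.0, 35.2]
tool_rot: [-0.0, 0.707, -0.707, 0.0]
ft_force: [0.0, 0.0, -2.5]
grip_width: 51.4
finger_force: 25.0
```

```bash
python3 -m handwheel '[{"x":-0.02,"y":-0.02,"z":-0.04,"wx":0,"wy":0,"wz":0},{"x":0,"y":0,"z":-0.03,"wx":0,"wy":0,"wz":0},{"x":0,"y":0,"z":0,"wx":0,"wy":0,"wz":0},{"x":0,"y":0,"z":0,"wx":0,"wy":0,"wz":0}]'
```

```text
clock: 6.68
eef_pos: [597.6, 125.9, 32.1]
tool_rot: [0.0, 0.707, -0.707, 0.0]
ft_force: [-1.9, -0.3, 2.9]
grip_width: 51.4
finger_force: 25.0
```

```bash
python3 -m handwheel '[{"x":0,"y":0,"z":0,"wx":0,"wy":0,"wz":0},{"x":0,"y":0,"z":0,"wx":0,"wy":0,"wz":0},{"x":0,"y":0,"z":0,"wx":0,"wy":0,"wz":0},{"x":0,"y":0,"z":0,"wx":0,"wy":0,"wz":0}]' -1
python3 -m handwheel '[{"x":0,"y":0,"z":0.5,"wx":0,"wy":0,"wz":0},{"x":0,"y":0,"z":0.8,"wx":0,"wy":0,"wz":0},{"x":0,"y":0,"z":0.8,"wx":0,"wy":0,"wz":0},{"x":0,"y":0,"z":0.6,"wx":0,"wy":0,"wz":0},{"x":0,"y":0,"z":0,"wx":0,"wy":0,"wz":0}]' -1
python3 - <<'E'
from h import *
im,d,W,s=wristW(); print(punch(W,im,(598,126),76),s['eef_pos'],s['grip_width'])
print('c',punch(W,im,(428,217),56),'a',punch(W,im,(429,81),36))
E
```

```text
clock: 7.18
eef_pos: [597.6, 126.0, 31.7]
tool_rot: [-0.0, 0.707, -0.707, 0.0]
ft_force: [-0.7, -0.2, -0.3]
grip_width: 84.5
finger_force: 0.0
clock: 7.8
eef_pos: [598.8, 126.5, 142.0]
tool_rot: [-0.002, 0.707, -0.707, 0.001]
ft_force: [-0.2, -1.0, -0.1]
grip_width: 87.7
finger_force: 0.0
(np.int64(2831), [array([598.1, 125.9]), np.float64(25.8)]) [598.80177194 126.51616545 142.04832095] 87.74010960765561
c (np.int64(0), None) a (np.int64(655), [array([427.2,  85.3]), np.float64(14.3)])
```

```bash
python3 -m handwheel '[{"x":-0.71,"y":0.385,"z":0,"wx":0,"wy":0,"wz":0},{"x":-0.71,"y":0.385,"z":0,"wx":0,"wy":0,"wz":0},{"x":-0.71,"y":0.385,"z":0,"wx":0,"wy":0,"wz":0},{"x":-0.71,"y":0.385,"z":0,"wx":0,"wy":0,"wz":0},{"x":-0.71,"y":0.385,"z":0,"wx":0,"wy":0,"wz":0},{"x":-0.71,"y":0.385,"z":0,"wx":0,"wy":0,"wz":0},{"x":0,"y":0,"z":0,"wx":0,"wy":0,"wz":0},{"x":0,"y":0,"z":0,"wx":0,"wy":0,"wz":0}]' -1
python3 - <<'E'
from h import *
im,d,W,s=wristW(); print('c',punch(W,im,(428,219),56),s['eef_pos'])
f=np.load('side.npz');h=cv2.cvtColor(f['im'],cv2.COLOR_RGB2HSV);v,u=np.mgrid[:400,:640]
m=(abs(u-214)<12)&(abs(v-160)<15)&(abs(h[...,0].astype(int)-60)<12)&(h[...,1]>150)&(f['W'][...,2]<150);print(f['W'][m].min(0),f['W'][m].max(0))
E
```

```text
clock: 8.85
eef_pos: [427.1, 218.3, 139.3]
tool_rot: [0.0, 0.707, -0.707, 0.0]
ft_force: [-0.4, -0.9, -1.6]
grip_width: 87.9
finger_force: 0.0
c (np.int64(1736), [array([428., 221.]), np.float64(21.9)]) [427.14361618 218.29145467 139.30020629]
[362.09364436 368.74621757  -2.49374589] [421.99612007 509.3061272   87.64676412]
```

```bash
python3 -m handwheel '[{"x":0.02,"y":0.07,"z":-0.6,"wx":0,"wy":0,"wz":0},{"x":0,"y":0,"z":-0.6,"wx":0,"wy":0,"wz":0},{"x":0,"y":0,"z":-0.6,"wx":0,"wy":0,"wz":0},{"x":0,"y":0,"z":-0.6,"wx":0,"wy":0,"wz":0},{"x":0,"y":0,"z":-0.5,"wx":0,"wy":0,"wz":0},{"x":0,"y":0,"z":-0.21,"wx":0,"wy":0,"wz":0},{"x":0,"y":0,"z":0,"wx":0,"wy":0,"wz":0}]' -1 25
python3 -m handwheel '[{"x":0,"y":0,"z":0,"wx":0,"wy":0,"wz":0},{"x":0,"y":0,"z":0,"wx":0,"wy":0,"wz":0},{"x":0,"y":0,"z":0,"wx":0,"wy":0,"wz":0},{"x":0,"y":0,"z":0,"wx":0,"wy":0,"wz":0},{"x":0,"y":0,"z":0,"wx":0,"wy":0,"wz":0},{"x":0,"y":0,"z":0,"wx":0,"wy":0,"wz":0},{"x":0,"y":0,"z":0,"wx":0,"wy":0,"wz":0}]' 1 25
```

```text
clock: 9.78
eef_pos: [428.2, 220.7, 14.9]
tool_rot: [-0.001, -0.707, 0.707, -0.0]
ft_force: [-0.1, 0.6, -0.1]
grip_width: 87.8
finger_force: 0.0
clock: 10.65
eef_pos: [427.9, 221.2, 15.5]
tool_rot: [0.0, 0.707, -0.707, -0.0]
ft_force: [-3.1, 0.2, 3.4]
grip_width: 43.8
finger_force: 25.0
```

```bash
python3 -m handwheel '[{"x":0,"y":0,"z":0.2,"wx":0,"wy":0,"wz":0},{"x":0,"y":0,"z":0.6,"wx":0,"wy":0,"wz":0},{"x":0,"y":0,"z":0.7,"wx":0,"wy":0,"wz":0},{"x":0,"y":0,"z":0.7,"wx":0,"wy":0,"wz":0},{"x":0,"y":0,"z":0.55,"wx":0,"wy":0,"wz":0},{"x":0.4,"y":-0.38,"z":0,"wx":0,"wy":0,"wz":0},{"x":0.6,"y":-0.56,"z":0,"wx":0,"wy":0,"wz":0},{"x":0.6,"y":-0.56,"z":0,"wx":0,"wy":0,"wz":0},{"x":0.6,"y":-0.56,"z":0,"wx":0,"wy":0,"wz":0},{"x":0.6,"y":-0.56,"z":0,"wx":0,"wy":0,"wz":0},{"x":0.6,"y":-0.56,"z":0,"wx":0,"wy":0,"wz":0},{"x":0.6,"y":-0.56,"z":0,"wx":0,"wy":0,"wz":0},{"x":0.4,"y":-0.38,"z":0,"wx":0,"wy":0,"wz":0},{"x":0.21,"y":-0.22,"z":0,"wx":0,"wy":0,"wz":0},{"x":0,"y":0,"z":0,"wx":0,"wy":0,"wz":0},{"x":0,"y":0,"z":0,"wx":0,"wy":0,"wz":0}]'
```

```text
clock: 12.65
eef_pos: [611.8, 48.1, 125.4]
tool_rot: [0.0, 0.707, -0.707, -0.0]
ft_force: [-0.6, 0.7, -1.3]
grip_width: 43.5
finger_force: 25.0
```

```bash
python3 -m handwheel '[{"x":0.01,"y":-0.01,"z":-0.4,"wx":0,"wy":0,"wz":0},{"x":0,"y":0,"z":-0.6,"wx":0,"wy":0,"wz":0},{"x":0,"y":0,"z":-0.6,"wx":0,"wy":0,"wz":0},{"x":0,"y":0,"z":-0.45,"wx":0,"wy":0,"wz":0},{"x":0,"y":0,"z":-0.25,"wx":0,"wy":0,"wz":0},{"x":0,"y":0,"z":-0.13,"wx":0,"wy":0,"wz":0},{"x":0,"y":0,"z":0,"wx":0,"wy":0,"wz":0},{"x":0,"y":0,"z":0,"wx":0,"wy":0,"wz":0}]'
```

```text
clock: 13.65
eef_pos: [613.3, 47.3, 28.9]
tool_rot: [-0.001, 0.707, -0.707, 0.0]
ft_force: [-0.0, -0.1, -2.2]
grip_width: 43.4
finger_force: 25.0
```

```bash
python3 -m handwheel '[{"x":0,"y":0,"z":-0.04,"wx":0,"wy":0,"wz":0},{"x":0,"y":0,"z":-0.04,"wx":0,"wy":0,"wz":0},{"x":0,"y":0,"z":0,"wx":0,"wy":0,"wz":0},{"x":0,"y":0,"z":0,"wx":0,"wy":0,"wz":0}]'
python3 -m handwheel '[{"x":0,"y":0,"z":0,"wx":0,"wy":0,"wz":0},{"x":0,"y":0,"z":0,"wx":0,"wy":0,"wz":0},{"x":0,"y":0,"z":0,"wx":0,"wy":0,"wz":0},{"x":0,"y":0,"z":0,"wx":0,"wy":0,"wz":0},{"x":0,"y":0,"z":0,"wx":0,"wy":0,"wz":0}]' -1
python3 -m handwheel '[{"x":0,"y":0,"z":0.5,"wx":0,"wy":0,"wz":0},{"x":0,"y":0,"z":0.8,"wx":0,"wy":0,"wz":0},{"x":0,"y":0,"z":0.8,"wx":0,"wy":0,"wz":0},{"x":0,"y":0,"z":0.7,"wx":0,"wy":0,"wz":0},{"x":0,"y":0,"z":0,"wx":0,"wy":0,"wz":0}]' -1
python3 - <<'E'
from h import *
im,d,W,s=wristW(); print('c',punch(W,im,(612,47),66),'d',punch(W,im,(598,126),76),s['eef_pos'],s['grip_width'])
print('a',punch(W,im,(429,84),36))
E
```

```text
clock: 14.15
eef_pos: [613.0, 47.2, 25.5]
tool_rot: [-0.0, 0.707, -0.707, 0.0]
ft_force: [-2.0, 1.0, 5.7]
grip_width: 43.6
finger_force: 25.0
clock: 14.78
eef_pos: [612.8, 47.2, 24.9]
tool_rot: [-0.0, -0.707, 0.707, 0.0]
ft_force: [0.3, 0.5, 0.1]
grip_width: 85.5
finger_force: 0.0
clock: 15.4
eef_pos: [614.3, 47.6, 139.7]
tool_rot: [-0.002, 0.707, -0.707, 0.001]
ft_force: [-0.3, 1.4, -0.6]
grip_width: 87.3
finger_force: 0.0
c (np.int64(1889), [array([613.6,  46.9]), np.float64(21.9)]) d (np.int64(879), [array([598.4, 125.7]), np.float64(26.1)]) [614.29104281  47.60570483 139.69490137] 87.26706673935105
a (np.int64(431), [array([427.3,  85.1]), np.float64(14.2)])
```

```bash
python3 -m handwheel '[{"x":-0.495,"y":-0.9,"z":0,"wx":0,"wy":0,"wz":0},{"x":-0.495,"y":-0.9,"z":0,"wx":0,"wy":0,"wz":0},{"x":-0.495,"y":-0.9,"z":0,"wx":0,"wy":0,"wz":0},{"x":-0.495,"y":-0.9,"z":0,"wx":0,"wy":0,"wz":0},{"x":-0.495,"y":-0.9,"z":0,"wx":0,"wy":0,"wz":0},{"x":-0.495,"y":-0.9,"z":0,"wx":0,"wy":0,"wz":0},{"x":-0.495,"y":-0.9,"z":0,"wx":0,"wy":0,"wz":0},{"x":-0.495,"y":-0.9,"z":0,"wx":0,"wy":0,"wz":0},{"x":0,"y":0,"z":0,"wx":0,"wy":0,"wz":0},{"x":0,"y":0,"z":0,"wx":0,"wy":0,"wz":0},{"x":0,"y":0,"z":0,"wx":0,"wy":0,"wz":0}]' -1
python3 - <<'E'
from h import *
im,d,W,s=wristW(); print('b',punch(W,im,(455,-244),46),s['eef_pos'])
E
```

```text
clock: 16.82
eef_pos: [454.6, -240.2, 136.6]
tool_rot: [0.0, 0.707, -0.707, -0.0]
ft_force: [0.1, 0.8, 0.5]
grip_width: 87.6
finger_force: 0.0
b (np.int64(1095), [array([ 454.5, -244.8]), np.float64(18.0)]) [ 454.62746046 -240.21291455  136.59998224]
```

```bash
python3 -m handwheel '[{"x":0,"y":-0.115,"z":-0.6,"wx":0,"wy":0,"wz":0},{"x":0,"y":0,"z":-0.6,"wx":0,"wy":0,"wz":0},{"x":0,"y":0,"z":-0.6,"wx":0,"wy":0,"wz":0},{"x":0,"y":0,"z":-0.6,"wx":0,"wy":0,"wz":0},{"x":0,"y":0,"z":-0.5,"wx":0,"wy":0,"wz":0},{"x":0,"y":0,"z":-0.25,"wx":0,"wy":0,"wz":0},{"x":0,"y":0,"z":0,"wx":0,"wy":0,"wz":0}]' -1 25
python3 -m handwheel '[{"x":0,"y":0,"z":0,"wx":0,"wy":0,"wz":0},{"x":0,"y":0,"z":0,"wx":0,"wy":0,"wz":0},{"x":0,"y":0,"z":0,"wx":0,"wy":0,"wz":0},{"x":0,"y":0,"z":0,"wx":0,"wy":0,"wz":0},{"x":0,"y":0,"z":0,"wx":0,"wy":0,"wz":0},{"x":0,"y":0,"z":0,"wx":0,"wy":0,"wz":0},{"x":0,"y":0,"z":0,"wx":0,"wy":0,"wz":0},{"x":0,"y":0,"z":0,"wx":0,"wy":0,"wz":0}]' 1 25
```

```text
clock: 17.75
eef_pos: [454.3, -245.1, 10.5]
tool_rot: [0.0, 0.707, -0.707, -0.001]
ft_force: [0.1, 0.7, -0.3]
grip_width: 87.9
finger_force: 0.0
clock: 18.75
eef_pos: [454.3, -245.5, 11.0]
tool_rot: [-0.0, -0.707, 0.707, 0.0]
ft_force: [-0.4, 0.3, 1.7]
grip_width: 35.3
finger_force: 25.0
```

```bash
python3 -m handwheel '[{"x":0,"y":0,"z":0.2,"wx":0,"wy":0,"wz":0},{"x":0,"y":0,"z":0.6,"wx":0,"wy":0,"wz":0},{"x":0,"y":0,"z":0.7,"wx":0,"wy":0,"wz":0},{"x":0,"y":0,"z":0.7,"wx":0,"wy":0,"wz":0},{"x":0,"y":0,"z":0.3,"wx":0,"wy":0,"wz":0},{"x":0.4,"y":0.5,"z":0,"wx":0,"wy":0,"wz":0},{"x":0.55,"y":0.68,"z":0,"wx":0,"wy":0,"wz":0},{"x":0.55,"y":0.68,"z":0,"wx":0,"wy":0,"wz":0},{"x":0.55,"y":0.68,"z":0,"wx":0,"wy":0,"wz":0},{"x":0.55,"y":0.68,"z":0,"wx":0,"wy":0,"wz":0},{"x":0.55,"y":0.68,"z":0,"wx":0,"wy":0,"wz":0},{"x":0.55,"y":0.68,"z":0,"wx":0,"wy":0,"wz":0},{"x":0.4,"y":0.5,"z":0,"wx":0,"wy":0,"wz":0},{"x":0.21,"y":0.28,"z":0,"wx":0,"wy":0,"wz":0},{"x":0,"y":0,"z":0,"wx":0,"wy":0,"wz":0},{"x":0,"y":0,"z":0,"wx":0,"wy":0,"wz":0}]'
```

```text
clock: 20.75
eef_pos: [626.1, -31.6, 110.9]
tool_rot: [-0.0, -0.707, 0.707, 0.0]
ft_force: [-0.1, 0.2, -0.5]
grip_width: 35.1
finger_force: 25.0
```

```bash
python3 -m handwheel '[{"x":0.01,"y":0.01,"z":-0.4,"wx":0,"wy":0,"wz":0},{"x":0,"y":0,"z":-0.6,"wx":0,"wy":0,"wz":0},{"x":0,"y":0,"z":-0.5,"wx":0,"wy":0,"wz":0},{"x":0,"y":0,"z":-0.4,"wx":0,"wy":0,"wz":0},{"x":0,"y":0,"z":-0.2,"wx":0,"wy":0,"wz":0},{"x":0,"y":0,"z":-0.08,"wx":0,"wy":0,"wz":0},{"x":0,"y":0,"z":0,"wx":0,"wy":0,"wz":0},{"x":0,"y":0,"z":0,"wx":0,"wy":0,"wz":0}]'
```

```text
clock: 21.75
eef_pos: [627.7, -30.5, 24.5]
tool_rot: [-0.0, 0.707, -0.707, 0.0]
ft_force: [0.2, -0.3, -1.1]
grip_width: 35.4
finger_force: 25.0
```

```bash
python3 -m handwheel '[{"x":0,"y":0,"z":-0.04,"wx":0,"wy":0,"wz":0},{"x":0,"y":0,"z":-0.04,"wx":0,"wy":0,"wz":0},{"x":0,"y":0,"z":0,"wx":0,"wy":0,"wz":0},{"x":0,"y":0,"z":0,"wx":0,"wy":0,"wz":0}]'
python3 -m handwheel '[{"x":0,"y":0,"z":0,"wx":0,"wy":0,"wz":0},{"x":0,"y":0,"z":0,"wx":0,"wy":0,"wz":0},{"x":0,"y":0,"z":0,"wx":0,"wy":0,"wz":0},{"x":0,"y":0,"z":0,"wx":0,"wy":0,"wz":0},{"x":0,"y":0,"z":0,"wx":0,"wy":0,"wz":0},{"x":0,"y":0,"z":0,"wx":0,"wy":0,"wz":0}]' -1
python3 -m handwheel '[{"x":0,"y":0,"z":0.5,"wx":0,"wy":0,"wz":0},{"x":0,"y":0,"z":0.8,"wx":0,"wy":0,"wz":0},{"x":0,"y":0,"z":0.8,"wx":0,"wy":0,"wz":0},{"x":0,"y":0,"z":0.8,"wx":0,"wy":0,"wz":0},{"x":0,"y":0,"z":0,"wx":0,"wy":0,"wz":0}]' -1
python3 - <<'E'
from h import *
im,d,W,s=wristW(); print('b',punch(W,im,(627,-31),56),'c',punch(W,im,(612,47),66),s['eef_pos'],s['grip_width']);rings(W,im)
E
```

```text
clock: 22.25
eef_pos: [627.3, -30.6, 21.0]
tool_rot: [-0.0, 0.707, -0.707, 0.0]
ft_force: [-1.9, 0.6, 5.4]
grip_width: 35.8
finger_force: 25.0
clock: 23.0
eef_pos: [627.2, -30.6, 20.5]
tool_rot: [-0.0, -0.707, 0.707, 0.0]
ft_force: [-1.4, -1.7, 0.2]
grip_width: 86.1
finger_force: 0.0
clock: 23.62
eef_pos: [628.9, -30.4, 139.7]
tool_rot: [-0.002, 0.707, -0.707, 0.002]
ft_force: [-0.2, 0.1, -0.4]
grip_width: 88.2
finger_force: 0.0
b (np.int64(1129), [array([628.2, -29.9]), np.float64(17.8)]) c (np.int64(417), [array([613.7,  46.9]), np.float64(22.2)]) [628.94546623 -30.38722186 139.70704873] 88.18451877801901
ring 1327 [array([ 641.2, -109.9]), np.float64(31.1)] 10.3
ring 76 [array([ 641.2, -109.8]), np.float64(4.0)] 10.7
ring 973 [array([627.7, -27.8]), np.float64(34.6)] 10.2
ring 728 [array([612.4,  47.4]), np.float64(31.5)] 10.7
ring 141 [array([627.9, 118. ]), np.float64(18.5)] 11.4
ring 149 [array([576.7, 118.7]), np.float64(20.1)] 10.6
```

Now punch_a at (427.3, 85.2): dx -201.6, dy +115.5.

```bash
python3 -m handwheel '[{"x":-0.72,"y":0.41,"z":0,"wx":0,"wy":0,"wz":0},{"x":-0.72,"y":0.41,"z":0,"wx":0,"wy":0,"wz":0},{"x":-0.72,"y":0.41,"z":0,"wx":0,"wy":0,"wz":0},{"x":-0.72,"y":0.41,"z":0,"wx":0,"wy":0,"wz":0},{"x":-0.72,"y":0.41,"z":0,"wx":0,"wy":0,"wz":0},{"x":-0.72,"y":0.41,"z":0,"wx":0,"wy":0,"wz":0},{"x":-0.72,"y":0.41,"z":0,"wx":0,"wy":0,"wz":0},{"x":0,"y":0,"z":0,"wx":0,"wy":0,"wz":0},{"x":0,"y":0,"z":0,"wx":0,"wy":0,"wz":0},{"x":0,"y":0,"z":0,"wx":0,"wy":0,"wz":0}]' -1
python3 - <<'E'
from h import *
im,d,W,s=wristW(); print('a',punch(W,im,(427,85),36),s['eef_pos'])
E
```

```text
clock: 24.92
eef_pos: [425.9, 83.9, 136.2]
tool_rot: [-0.0, -0.707, 0.707, 0.0]
ft_force: [0.9, -0.1, -0.5]
grip_width: 87.5
finger_force: 0.0
a (np.int64(578), [array([426.7,  84.8]), np.float64(13.9)]) [425.91816003  83.89937391 136.18541048]
```

```bash
python3 -m handwheel '[{"x":0.02,"y":0.03,"z":-0.6,"wx":0,"wy":0,"wz":0},{"x":0,"y":0,"z":-0.6,"wx":0,"wy":0,"wz":0},{"x":0,"y":0,"z":-0.6,"wx":0,"wy":0,"wz":0},{"x":0,"y":0,"z":-0.6,"wx":0,"wy":0,"wz":0},{"x":0,"y":0,"z":-0.5,"wx":0,"wy":0,"wz":0},{"x":0,"y":0,"z":-0.32,"wx":0,"wy":0,"wz":0},{"x":0,"y":0,"z":0,"wx":0,"wy":0,"wz":0}]' -1 25
python3 -m handwheel '[{"x":0,"y":0,"z":0,"wx":0,"wy":0,"wz":0},{"x":0,"y":0,"z":0,"wx":0,"wy":0,"wz":0},{"x":0,"y":0,"z":0,"wx":0,"wy":0,"wz":0},{"x":0,"y":0,"z":0,"wx":0,"wy":0,"wz":0},{"x":0,"y":0,"z":0,"wx":0,"wy":0,"wz":0},{"x":0,"y":0,"z":0,"wx":0,"wy":0,"wz":0},{"x":0,"y":0,"z":0,"wx":0,"wy":0,"wz":0},{"x":0,"y":0,"z":0,"wx":0,"wy":0,"wz":0},{"x":0,"y":0,"z":0,"wx":0,"wy":0,"wz":0}]' 1 25
```

```text
clock: 25.85
eef_pos: [426.1, 84.8, 7.0]
tool_rot: [-0.001, -0.707, 0.707, 0.0]
ft_force: [0.5, -0.6, 0.2]
grip_width: 87.3
finger_force: 0.0
clock: 26.98
eef_pos: [426.4, 85.4, 7.8]
tool_rot: [0.0, 0.707, -0.707, -0.0]
ft_force: [-0.6, 0.5, 0.7]
grip_width: 27.0
finger_force: 25.0
```

```bash
python3 -m handwheel '[{"x":0,"y":0,"z":0.2,"wx":0,"wy":0,"wz":0},{"x":0,"y":0,"z":0.6,"wx":0,"wy":0,"wz":0},{"x":0,"y":0,"z":0.8,"wx":0,"wy":0,"wz":0},{"x":0,"y":0,"z":0.8,"wx":0,"wy":0,"wz":0},{"x":0,"y":0,"z":0.45,"wx":0,"wy":0,"wz":0},{"x":0.4,"y":-0.36,"z":0,"wx":0,"wy":0,"wz":0},{"x":0.6,"y":-0.54,"z":0,"wx":0,"wy":0,"wz":0},{"x":0.6,"y":-0.54,"z":0,"wx":0,"wy":0,"wz":0},{"x":0.6,"y":-0.54,"z":0,"wx":0,"wy":0,"wz":0},{"x":0.6,"y":-0.54,"z":0,"wx":0,"wy":0,"wz":0},{"x":0.6,"y":-0.54,"z":0,"wx":0,"wy":0,"wz":0},{"x":0.6,"y":-0.54,"z":0,"wx":0,"wy":0,"wz":0},{"x":0.6,"y":-0.54,"z":0,"wx":0,"wy":0,"wz":0},{"x":0.5,"y":-0.45,"z":0,"wx":0,"wy":0,"wz":0},{"x":0.27,"y":-0.28,"z":0,"wx":0,"wy":0,"wz":0},{"x":0,"y":0,"z":0,"wx":0,"wy":0,"wz":0},{"x":0,"y":0,"z":0,"wx":0,"wy":0,"wz":0}]'
```

```text
clock: 29.1
eef_pos: [640.5, -109.0, 121.8]
tool_rot: [0.0, 0.707, -0.707, -0.0]
ft_force: [0.3, -0.2, -0.8]
grip_width: 27.2
finger_force: 25.0
```

```bash
python3 -m handwheel '[{"x":0,"y":-0.01,"z":-0.4,"wx":0,"wy":0,"wz":0},{"x":0,"y":0,"z":-0.6,"wx":0,"wy":0,"wz":0},{"x":0,"y":0,"z":-0.6,"wx":0,"wy":0,"wz":0},{"x":0,"y":0,"z":-0.5,"wx":0,"wy":0,"wz":0},{"x":0,"y":0,"z":-0.3,"wx":0,"wy":0,"wz":0},{"x":0,"y":0,"z":-0.13,"wx":0,"wy":0,"wz":0},{"x":0,"y":0,"z":0,"wx":0,"wy":0,"wz":0},{"x":0,"y":0,"z":0,"wx":0,"wy":0,"wz":0}]'
```

```text
clock: 30.1
eef_pos: [641.7, -109.7, 21.3]
tool_rot: [-0.0, 0.707, -0.707, 0.0]
ft_force: [1.0, 0.4, -1.0]
grip_width: 27.2
finger_force: 25.0
```

```bash
python3 -m handwheel '[{"x":0,"y":0,"z":-0.04,"wx":0,"wy":0,"wz":0},{"x":0,"y":0,"z":-0.04,"wx":0,"wy":0,"wz":0},{"x":0,"y":0,"z":0,"wx":0,"wy":0,"wz":0},{"x":0,"y":0,"z":0,"wx":0,"wy":0,"wz":0}]'
python3 -m handwheel '[{"x":0,"y":0,"z":0,"wx":0,"wy":0,"wz":0},{"x":0,"y":0,"z":0,"wx":0,"wy":0,"wz":0},{"x":0,"y":0,"z":0,"wx":0,"wy":0,"wz":0},{"x":0,"y":0,"z":0,"wx":0,"wy":0,"wz":0},{"x":0,"y":0,"z":0,"wx":0,"wy":0,"wz":0},{"x":0,"y":0,"z":0,"wx":0,"wy":0,"wz":0},{"x":0,"y":0,"z":0,"wx":0,"wy":0,"wz":0}]' -1
python3 -m handwheel '[{"x":0,"y":0,"z":0.5,"wx":0,"wy":0,"wz":0},{"x":0,"y":0,"z":0.8,"wx":0,"wy":0,"wz":0},{"x":0,"y":0,"z":0.8,"wx":0,"wy":0,"wz":0},{"x":0,"y":0,"z":0.8,"wx":0,"wy":0,"wz":0},{"x":0,"y":0,"z":0.8,"wx":0,"wy":0,"wz":0},{"x":0,"y":0,"z":0.8,"wx":0,"wy":0,"wz":0},{"x":0,"y":0,"z":0,"wx":0,"wy":0,"wz":0},{"x":0,"y":0,"z":0,"wx":0,"wy":0,"wz":0}]' -1
python3 - <<'E'
from h import *
im,d,W,s=wristW(); print('a',punch(W,im,(641,-110),46),'b',punch(W,im,(627,-31),56),'c',punch(W,im,(612,47),66),'d',punch(W,im,(598,126),76),s['clock'])
shot('side')
E
ls -t pics|head -1
```

```text
clock: 30.6
eef_pos: [641.4, -109.8, 17.8]
tool_rot: [-0.0, 0.707, -0.707, 0.0]
ft_force: [-0.4, 0.1, 3.3]
grip_width: 26.9
finger_force: 25.0
clock: 31.48
eef_pos: [641.2, -109.8, 17.3]
tool_rot: [0.0, 0.707, -0.707, -0.0]
ft_force: [0.2, 0.1, -0.2]
grip_width: 86.2
finger_force: 0.0
clock: 32.48
eef_pos: [640.8, -109.7, 197.0]
tool_rot: [0.0, -0.707, 0.707, 0.0]
ft_force: [0.0, -0.5, -0.6]
grip_width: 87.8
finger_force: 0.0
a (np.int64(421), [array([ 642. , -110.4]), np.float64(13.8)]) b (np.int64(641), [array([627.9, -30.1]), np.float64(18.1)]) c (np.int64(737), [array([613.8,  46.2]), np.float64(21.7)]) d (np.int64(0), None) 32.475
side_3257.png
```

View pics/side_3257.png

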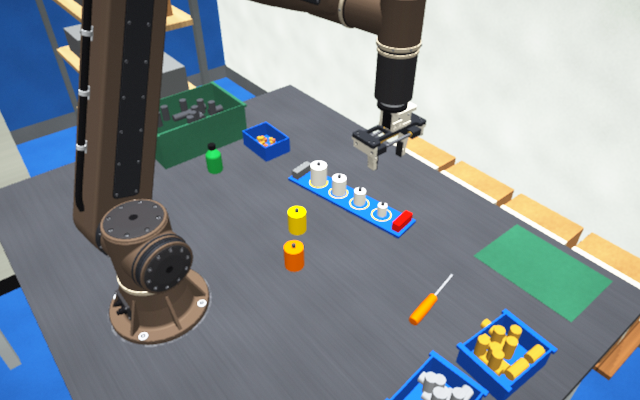

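All four punches stand on their marks: the largest at (318,174) by the grey stop, the smallest at (382,210) by the red one. The bin, screwdriver and bottle are where they were.

```bash
python3 -c "
from station import order; print(order.finish_job())"
```

```text
the job is handed in; nothing more can be done
None
```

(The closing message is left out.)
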